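# Send a bar order on the cordless push keys

## Robot

A 6-joint arm with a two-finger parallel gripper is mounted at the origin on a cart in front of the work surface, level with it; the furniture and walls round the work are solid. World frame = base frame: x ahead of the robot, y to its left, z up, the work surface at z = 0. Lengths are in mm, angles in rad, forces in N, time in s.
With the tool pointing down it reaches from about 300 to 775 mm from the base axis. Payload 14.6 kg.
Tool frame: the origin (TCP) lies between the finger pads; the fingertips stand 11 mm ahead of it and the grasp point (between the pads) lies 8 mm behind it; x points along the fingers, z is the direction in which the jaws open and shut, and the axes are right-handed (so a half turn about x gives the same grasp; the last joint's range is limited). The gripper opens to 94 mm and grips with 3 to 60 N. Pads are 16 mm wide; open, the fingers measure 119 mm over their backs; the gripper's body (75 mm by 177 mm) begins 78 mm behind the grasp point.
Start: joints at [1.095, 0.3, 1.521, -0, 1.321, -0.067], TCP at [218.626, 504.67, 216.446] pointing down, gripper open.
Joint ranges: [-3.03, 3.03], [-0.79, 2.21], [0.23, 2.52], [-1.04, 4.18], [0, 3.07], [-2.55, 2.55]. Speed limits (rad/s): [2.22, 2.22, 2.57, 3.14, 3.14, 3.14].

## Interface

Orientations are given as a unit quaternion [w, x, y, z].
In Python, from bench import get_state, snapshot, get_calibration, close_job gives the robot as it stands.
- The arm moves only by the shell command python3 -m handwheel 'ROWS' [FORCE]. ROWS is a JSON object of lists of equal length, an entry for each row: "linear": the shift along the tool's x, y, z in m, a list of three; "turn": the turn, a rotation vector about the tool's x, y, z in degrees, a list of three; "jaw": the opening, from 0 (shut) to 1 (fully open). A call has 1 to 12 rows; each row is the pose to reach, as a shift and turn from the pose commanded when the call began, along the tool's axes at that moment; what a row does not reach only later rows make up. A row lasts 1/10 s, in which the tool goes at most 50 mm and 8.59 degrees, less where a joint would pass 70% of its speed; a pose out of reach is approached as far as the arm can. A call with a gripper value outside its range is refused whole. The fingers move at their own pace and stop on an object; FORCE is the grip in N (left out, the last holds). Time passes only in rows, so rows that repeat a pose let the fingers close. It gives the time, the measured TCP pose, the force and the opening at its end, in the units of the state.
- get_state(): the state, without advancing time (a new reading comes with each control period).
- snapshot(name): name is "scene" or "side" or "wrist"; returns the picture (480x640x3 uint8, red, green, blue); there is no depth.
- get_calibration(name): a dict with "mtx" (3x3 intrinsics, pixels), "xyz" and "orientation" of the camera in the world; the wrist camera has in their place "hand_eye" (4x4, takes a point from camera to tool coordinates, whose origin is the TCP and whose axes are the tool frame's). Camera axes: x right, y down, z forward; pixel columns grow to the right and rows downward; lengths in mm; the calibration is good to about 2 mm. A picture is of the moment at which its call begins: read the wrist's pose just before it. get_calibration takes no time and is no camera call.
- close_job(): hands the job in, once; it reports no verdict.
The state is a dict: "time": time; "joint_pos": joint angles; "qvel": joint speeds; "tau": joint torques, N m; "ee_pos": TCP position; "tcp_rot": TCP orientation; "force": force on the tool from outside, world axes, zero at the start; "moment": the same for the moment, N m; "grip_width": finger opening in mm.
Only numpy, scipy, OpenCV 4.12 (cv2) and the standard library are available. Lean on these libraries where they do the work, as an engineer would, in place of code of your own. Each camera call takes 0.05 s, during which the arm holds its last target.

## Task

Send the order for the waiting table on the four cordless order pucks: with the fingertips push the red key (red wine) lightly all the way in, then the blue key (the table), then the green key (send), and come away; the keys stay in. Do not press the yellow key (cancel), push no harder than a light press needs, do not lift, tip or shove the pucks, and leave the votive glasses, candle, cup and bottles where they stand.

Things in the scene. Friction and masses are not known exactly. Their poses are not given: they have to be found in the camera images.
- red_puck: loose black round puck that carries the red key: 80 mm wide, 26 mm high, about 0.4 kg, rubber foot. Origin at the centre of its underside, z up; round, so its yaw does not matter
- red_top (a point): centre of the top of the red key, a round cap 38 mm wide on the middle of the puck; about 42 mm above the bar when the key is out, 32 mm when it is in; it moves with the key
- red_key (a joint): how far the red key is pushed down, in m: 0 out (as at the start), 0.010 at its stop. It takes about 3 N all the way and stays where it is left; it does not spring back
- blue_puck: loose black round puck that carries the blue key: 80 mm wide, 26 mm high, about 0.4 kg, rubber foot. Origin at the centre of its underside, z up; round, so its yaw does not matter
- blue_top (a point): centre of the top of the blue key, a round cap 38 mm wide on the middle of the puck; about 42 mm above the bar when the key is out, 32 mm when it is in; it moves with the key
- blue_key (a joint): how far the blue key is pushed down, in m: 0 out (as at the start), 0.010 at its stop. It takes about 3 N all the way and stays where it is left; it does not spring back
- green_puck: loose black round puck that carries the green key: 80 mm wide, 26 mm high, about 0.4 kg, rubber foot. Origin at the centre of its underside, z up; round, so its yaw does not matter
- green_top (a point): centre of the top of the green key, a round cap 38 mm wide on the middle of the puck; about 42 mm above the bar when the key is out, 32 mm when it is in; it moves with the key
- green_key (a joint): how far the green key is pushed down, in m: 0 out (as at the start), 0.010 at its stop. It takes about 3 N all the way and stays where it is left; it does not spring back
- yellow_puck: loose black round puck that carries the yellow key: 80 mm wide, 26 mm high, about 0.4 kg, rubber foot. Origin at the centre of its underside, z up; round, so its yaw does not matter
- yellow_top (a point): centre of the top of the yellow key, a round cap 38 mm wide on the middle of the puck; about 42 mm above the bar when the key is out, 32 mm when it is in; it moves with the key
- yellow_key (a joint): how far the yellow key is pushed down, in m: 0 out (as at the start), 0.010 at its stop. It takes about 3 N all the way and stays where it is left; it does not spring back
- votive_left: low round purple-tinted votive glass, 74 mm wide, 43 mm high, standing in front of the pucks on the left. Bystander, loose. Origin at the centre of its underside
- votive_right: low round clear votive glass, 74 mm wide, 43 mm high, standing in front of the pucks on the right. Bystander, loose. Origin at the centre of its underside
- tealight: tealight candle in a metal cup, 40 mm wide, 44 mm high with its flame, standing in front of the pucks. Bystander, loose. Origin at the centre of its underside
- bottle_left: half-bottle of red wine, 58 mm wide, 235 mm high, standing behind the pucks on the left. Bystander, loose. Origin at the centre of its underside
- bottle_right: half-bottle of red wine, 58 mm wide, 235 mm high, standing behind the pucks on the right. Bystander, loose. Origin at the centre of its underside
- cup: small grey steel cup with a side handle, 58 x 79 x 92 mm, standing to the right of the pucks. Bystander, loose. Origin at the centre of its underside

How it is judged:
By the outcome, as a careful person would: the job done as asked, in the order asked, and still so for the second after the job is handed in, with the robot touching nothing.
It also fails if it takes over 43 s, if anything falls off the work surface, if the arm or the gripper's body presses on something with over 40 N, if the wrist force passes 120 N, or if a joint passes its speed limit or range.

## Working session

There is one attempt and no reset: what is moved stays moved. The work goes in short steps, Python scripts to look and compute and a shell command to move; the robot and the scene stay as the last step left them, time stands still between calls to the robot, and variables do not carry over. Pictures are saved under pics/ and viewed, and the job is handed in when it is done.

```bash
mkdir -p pics
cat > h.py <<'E'
import numpy as np,cv2
from bench import *
from scipy.spatial.transform import Rotation as R
def q2R(q): return R.from_quat([q[1],q[2],q[3],q[0]]).as_matrix()
def cam(n,st=None):
    c=get_calibration(n);K=np.array(c['mtx'],float)
    if 'hand_eye' in c:
        st=st or get_state();H=np.array(c['hand_eye'],float);T=np.eye(4);T[:3,:3]=q2R(st['tcp_rot']);T[:3,3]=st['ee_pos'];T=T@H
        return K,T[:3,:3],T[:3,3]
    return K,q2R(c['orientation']),np.array(c['xyz'],float)
def hit(C,u,v,z):
    K,Rm,t=C;d=Rm@np.linalg.solve(K,[u,v,1.]);return t+d*(z-t[2])/d[2]
def proj(C,p):
    K,Rm,t=C;q=K@(Rm.T@(np.array(p)-t));return q[:2]/q[2]
E
python3 - <<'E'
from h import *
st=get_state();print(st)
for n in("scene","side"):
    cv2.imwrite(f"pics/{n}1.png",snapshot(n)[:,:,::-1]);print(n,[x.tolist() for x in cam(n)])
print(q2R(st['tcp_rot']).round(3), get_calibration('wrist'))
E
```

```text
{'time': 0.0, 'joint_pos': array([ 1.09541330e+00,  3.00482438e-01,  1.52157993e+00, -2.36744796e-05,
        1.32068630e+00, -6.65897642e-02]), 'qvel': array([-5.10505112e-04,  7.99035581e-04, -6.52397103e-04, -3.26973804e-05,
       -5.09063412e-04,  7.93617503e-05]), 'tau': array([-2.25498243e-04, -5.31809199e+01, -3.52744675e+01,  7.08105974e-02,
        2.44509632e-02, -8.13506813e-05]), 'ee_pos': array([218.51603251, 504.45934939, 215.8805872 ]), 'tcp_rot': array([ 0.59072694, -0.38831345,  0.5914306 ,  0.38789714]), 'force': array([ 1.9468452 , -0.11420716, -0.84525961]), 'moment': array([ 0.01268523, -0.02957354, -0.02556259]), 'grip_width': 93.84396884844426}
scene [[[522.8681442614685, 0.0, 325.72237915809575], [0.0, 522.8681442614685, 237.02832652597434], [0.0, 0.0, 1.0]], [[0.7464248465742452, -0.43933710424238404, 0.49983282930649026], [-0.6653785618755986, -0.4802837467553204, 0.5714883130905055], [-0.011014436570913999, -0.7591511255597188, -0.6508212125833311]], [-39.98379406071408, -849.287259129691, 848.219629360721]]
side [[[483.4402776234905, 0.0, 320.245116688529
[... 216 characters left out ...]
41705, -0.7685193326079612, -0.6396699388210867]], [459.97064446630264, 723.7755479821092, 778.4995661491531]]
[[-0.001 -0.918  0.397]
 [-0.001  0.397  0.918]
 [-1.     0.    -0.001]] {'mtx': array([[414.17256273,   0.        , 326.59597982],
       [  0.        , 414.17256273, 236.90497969],
       [  0.        ,   0.        ,   1.        ]]), 'hand_eye': array([[-1.45853571e-03, -2.36335399e-01,  9.71670444e-01,
        -1.68489086e+02],
       [-2.70581219e-04, -9.71671349e-01, -2.36336025e-01,
         6.84109784e+01],
       [ 9.99998900e-01, -6.07620307e-04,  1.35326944e-03,
         7.27975769e-02],
       [ 0.00000000e+00,  0.00000000e+00,  0.00000000e+00,
         1.00000000e+00]])}
```

View pics/scene1.png

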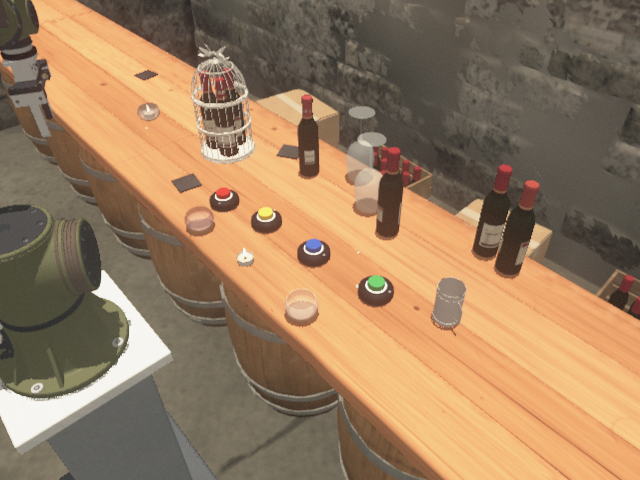

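View pics/side1.png

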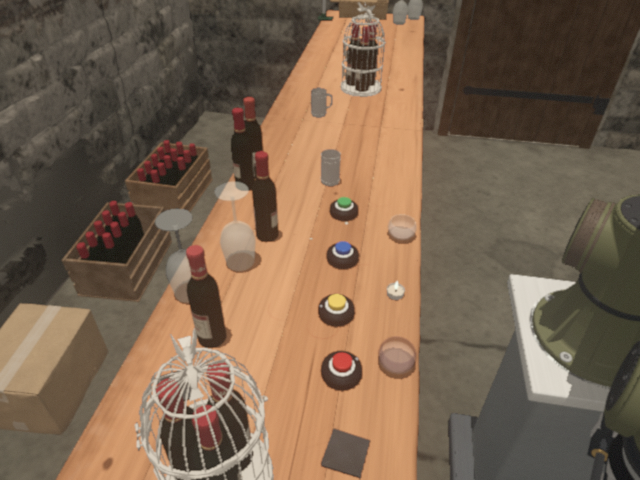

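The four pucks stand in a row. In the scene view the caps are near (223,193) red, (266,214) yellow, (313,245) blue and (375,284) green. In the side view they are near (342,362), (337,302), (343,248) and (344,202). Next I'll measure the cap centroids by colour.

```bash
cat > seg.py <<'E'
from h import *
def caps(img):
    h=cv2.cvtColor(img,cv2.COLOR_RGB2HSV);o={}
    return h
def blob(img,name,near,r=20):
    h=cv2.cvtColor(img,cv2.COLOR_RGB2HSV);H,S,V=[h[...,i].astype(int) for i in range(3)]
    m={'red':((H<6)|(H>172))&(S>190),'yellow':(abs(H-26)<5)&(S>150),'blue':(abs(H-115)<12)&(S>120),'green':(abs(H-62)<15)&(S>120)}[name]&(V>90)
    w=np.zeros(m.shape,np.uint8);cv2.circle(w,near,r,1,-1);m=(m&(w>0)).astype(np.uint8)
    n,l,s,c=cv2.connectedComponentsWithStats(m);i=1+np.argmax(s[1:,4]);return c[i],s[i]
E
python3 - <<'E'
from seg import *
P={'scene':dict(red=(223,193),yellow=(266,214),blue=(313,245),green=(375,284)),'side':dict(red=(342,362),yellow=(337,302),blue=(343,248),green=(344,202))}
C={}
for n in P:
    im=cv2.imread(f"pics/{n}1.png")[:,:,::-1].copy();C[n]=cam(n)
    for k,p in P[n].items():
        c,s=blob(im,k,p);w=hit(C[n],*c,40);print(n,k,c.round(1),s,w.round(1))
B={'scene':dict(vl=(199,222),tea=(245,260),vr=(301,309),bl=(310,170),br=(388,230),cup=(447,318)),'side':dict(vl=(397,362),tea=(396,293),vr=(402,232),bl=(210,338),br=(268,234),cup=(331,178))}
for n in B:
    for k,p in B[n].items(): print(n,k,hit(C[n],*p,10).round())
a=cv2.imread("pics/scene1.png")[150:350,150:500];b=cv2.imread("pics/side1.png")[130:400,180:440]
cv2.imwrite("pics/c1.png",cv2.resize(a,None,fx=2.2,fy=2.2));cv2.imwrite("pics/c2.png",cv2.resize(b,None,fx=2.2,fy=2.2))
E
```

```text
Traceback (most recent call last):
  File "seg.py", line 9, in blob
    n,l,s,c=cv2.connectedComponentsWithStats(m);i=1+np.argmax(s[1:,4]);return c[i],s[i]
                                                    ~~~~~~~~~^^^^^^^^^
ValueError: attempt to get argmax of an empty sequence
```

```bash
python3 - <<'E'
from seg import *
im=cv2.imread("pics/scene1.png")[:,:,::-1].copy();h=cv2.cvtColor(im,cv2.COLOR_RGB2HSV)
for p in [(223,193),(266,214),(313,245),(375,284)]: print(im[p[1],p[0]],h[p[1],p[0]])
E
sed -i "s/(S>190)/(S>180)/; s/abs(H-26)<5)&(S>150)/abs(H-25)<6)\&(S>150)/; s/abs(H-115)<12)&(S>120)/abs(H-115)<15)\&(S>110)/" seg.py
cat > m.py <<'E'
from seg import *
P={'scene':dict(red=(223,193),yellow=(266,214),blue=(313,245),green=(375,284)),'side':dict(red=(342,362),yellow=(337,302),blue=(343,248),green=(344,202))}
C={}
for n in P:
    im=cv2.imread(f"pics/{n}1.png")[:,:,::-1].copy();C[n]=cam(n)
    for k,p in P[n].items():
      try:
        c,s=blob(im,k,p);w=hit(C[n],*c,40);print(n,k,c.round(1),s,w.round(1))
      except Exception as e: print(n,k,'fail')
B={'scene':dict(vl=(199,222),tea=(245,260),vr=(301,309),bl=(310,170),br=(388,230),cup=(447,318)),'side':dict(vl=(397,362),tea=(396,293),vr=(402,232),bl=(210,338),br=(268,234),cup=(331,178))}
for n in B:
    for k,p in B[n].items(): print(n,k,hit(C[n],*p,10).round())
a=cv2.imread("pics/scene1.png")[150:350,150:500];b=cv2.imread("pics/side1.png")[130:400,180:440]
cv2.imwrite("pics/c1.png",cv2.resize(a,None,fx=2.2,fy=2.2));cv2.imwrite("pics/c2.png",cv2.resize(b,None,fx=2.2,fy=2.2))
E
python3 m.py
```

```text
[241  86  75] [  2 176 241]
[247 243 122] [ 29 129 247]
[110 133 216] [113 125 216]
[126 214 119] [ 58 113 214]
scene red [219. 194.] [219 194   1   1   1] [489.  180.6  40. ]
scene yellow [265.3 216. ] [259 212  14   7  29] [523.2  22.5  40. ]
scene blue [313.  243.6] [306 239  15  10 104] [ 543.  -137.3   40. ]
scene green fail
side red [337. 369.] [337 369   1   1   1] [506.7 202.   40. ]
side yellow [336.6 308. ] [331 307  12   3  16] [528.2  56.1  40. ]
side blue [342.7 246.6] [336 243  15   9  98] [ 541.3 -137.7   40. ]
side green fail
scene vl [404. 150.  10.]
scene tea [409. -47.  10.]
scene vr [ 409. -253.   10.]
scene bl [769. 140.  10.]
scene br [ 736. -198.   10.]
scene cup [ 618. -477.   10.]
side vl [398. 145.  10.]
side tea [408. -38.  10.]
side vr [ 404. -257.   10.]
side bl [768. 153.  10.]
side br [ 736. -186.   10.]
side cup [ 619. -474.   10.]
```

```bash
sleep 3
```

```text
(no output)
```

View pics/c1.png

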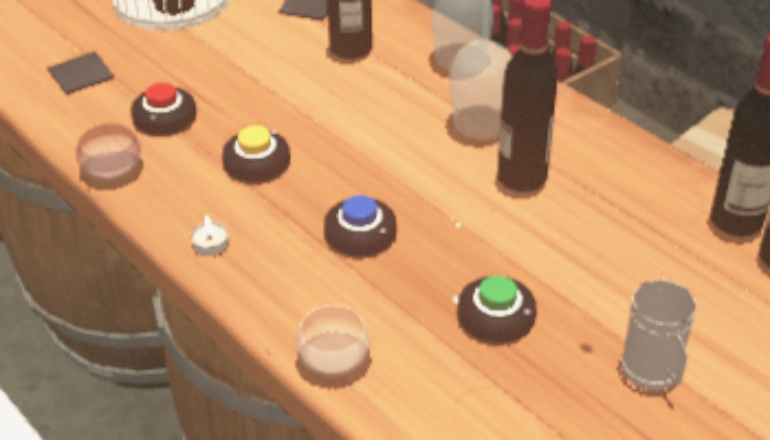

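View pics/c2.png

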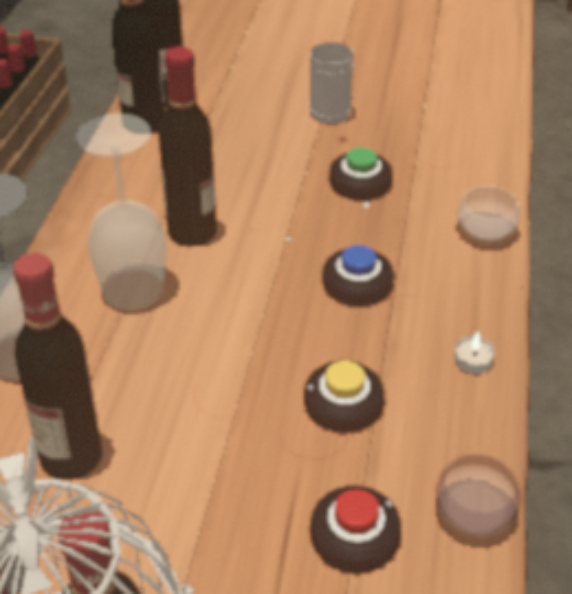

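Run:
```python
from h import *
P={'scene':dict(red=(222.7,192.3),yellow=(265.5,211.8),blue=(313.2,243.6),green=(376.4,281.4)),'side':dict(red=(342.3,358.6),yellow=(336.8,300.5),blue=(343.2,247.3),green=(344.5,201.4))}
for n in P:
    for k,p in P[n].items(): print(n,k,hit(cam(n),*p,40).round(1))
```

```text
scene red [500.5 180.4  40. ]
scene yellow [533.7  35.9  40. ]
scene blue [ 543.4 -137.4   40. ]
scene green [ 563.5 -323.2   40. ]
side red [500.3 177.8  40. ]
side yellow [530.7  35.4  40. ]
side blue [ 539.8 -135.2   40. ]
side green [ 560.7 -320.6   40. ]
```

```bash
cat > go.py <<'E'
from h import *
import sys
t=np.array([float(a) for a in sys.argv[1:4]]);s=get_state();Rm=q2R(s['tcp_rot'])
print('t',round(s['time'],2),'ee',s['ee_pos'].round(2),'F',s['force'].round(2),'j',s['joint_pos'].round(2),'grip',round(s['grip_width'],1))
print('linear m',(Rm.T@(t-s['ee_pos'])/1000).round(4), 'tilt turn deg', np.degrees(np.cross(Rm[:,0],[0,0,-1])@Rm).round(2))
E
python3 go.py 500.4 179.1 110; python3 -c "
from h import *
print(hit(cam('scene'),228,150,0),hit(cam('side'),205,470,0))"
```

```text
t 0.1 ee [218.53 504.48 215.96] F [ 0.14  0.29 -0.63] j [ 1.1   0.3   1.52 -0.    1.32 -0.07] grip 93.7
linear m [ 0.1061 -0.388  -0.1864] tilt turn deg [ 0.   -0.06 -0.  ]
[663.80497236 410.33888758   0.        ] [690.00795164 399.75373126   0.        ]
```

```bash
python3 -m handwheel '{"linear":[[0.03,-0.388,-0.1864],[0.03,-0.388,-0.1864],[0.03,-0.388,-0.1864],[0.03,-0.388,-0.1864],[0.03,-0.388,-0.1864],[0.03,-0.388,-0.1864],[0.03,-0.388,-0.1864],[0.106,-0.388,-0.1864],[0.106,-0.388,-0.1864],[0.106,-0.388,-0.1864],[0.106,-0.388,-0.1864],[0.106,-0.388,-0.1864]],"turn":[[0,0,0],[0,0,0],[0,0,0],[0,0,0],[0,0,0],[0,0,0],[0,0,0],[0,0,0],[0,0,0],[0,0,0],[0,0,0],[0,0,0]],"jaw":[0,0,0,0,0,0,0,0,0,0,0,0]}'; python3 go.py 500.4 179.1 60
python3 - <<'E'
from seg import *
st=get_state();im=snapshot('wrist');cv2.imwrite('pics/w1.png',im[:,:,::-1]);C=cam('wrist',st)
print(proj(C,[500.4,179.1,42]),proj(C,st['ee_pos']-[0,0,11]))
E
```

```text
time: 1.3
ee_pos: [500.5, 180.2, 111.4]
tcp_rot: [0.591, -0.388, 0.591, 0.388]
force: [-1.3, -0.5, 0.6]
grip_width: 2.0
t 1.3 ee [500.46 180.2  111.39] F [-1.28 -0.45  0.63] j [ 0.28  0.37  1.69  0.    1.08 -0.89] grip 2.0
linear m [ 0.0514 -0.0004 -0.0011] tilt turn deg [-0.    0.03  0.03]
[324.13155531 254.63496182] [325.89460001 289.16867116]
```

View pics/w1.png

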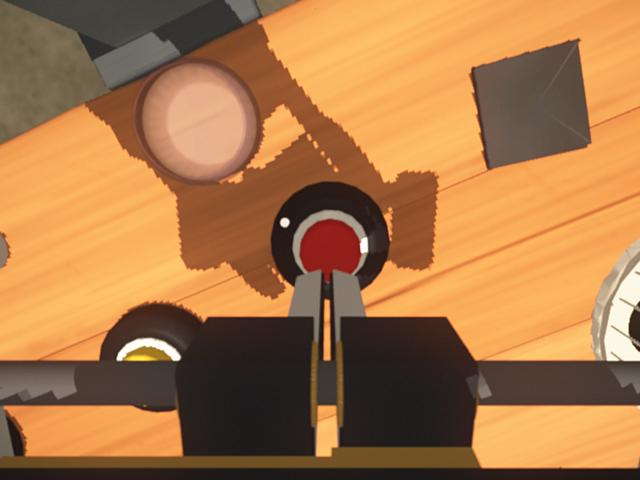

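```bash
python3 -c "
from h import *
C=cam('wrist');print(hit(C,331,250,42),hit(C,331,250,42)-hit(C,331,246,42))"
```

```text
[499.63880201 184.32960005  42.        ] [ 2.27063053 -0.97476571  0.        ]
```

The wrist view shows the red cap centred at about (331,250), which puts it at (499.6,184.3). The fixed cameras gave (500.4,179.1). I'll aim between them, at about (500,182).

```bash
python3 -m handwheel '{"linear":[[0.04,0.001,0.002],[0.05,0.001,0.002],[0.05,0.001,0.002],[0.05,0.001,0.002]],"turn":[[0,0,0],[0,0,0],[0,0,0],[0,0,0]],"jaw":[0,0,0,0]}'; python3 go.py 500 182 55
```

```text
time: 1.75
ee_pos: [500.8, 182.2, 62.0]
tcp_rot: [0.591, -0.388, 0.59, 0.388]
force: [0.4, -0.2, -0.3]
grip_width: 0.5
t 1.75 ee [500.84 182.22  61.97] F [ 0.37 -0.15 -0.29] j [ 0.28  0.44  1.72  0.    0.98 -0.88] grip 0.5
linear m [ 0.007   0.0007 -0.0005] tilt turn deg [0.   0.05 0.07]
```

```bash
python3 -m handwheel '{"linear":[[0.003,0.0005,0],[0.006,0.0005,0],[0.006,0.0005,0]],"turn":[[0,0,0],[0,0,0],[0,0,0]],"jaw":[0,0,0]}'; python3 go.py 500 182 55;python3 -m handwheel '{"linear":[[0.001,0,0],[0.002,0,0],[0.003,0,0]],"turn":[[0,0,0],[0,0,0],[0,0,0]],"jaw":[0,0,0]}'; python3 go.py 500 182 43
```

```text
time: 2.05
ee_pos: [500.0, 181.8, 54.6]
tcp_rot: [0.591, -0.388, 0.591, 0.388]
force: [-0.8, -0.1, -0.4]
grip_width: 0.4
t 2.05 ee [499.98 181.81  54.56] F [-0.77 -0.08 -0.42] j [ 0.28  0.45  1.72 -0.    0.97 -0.88] grip 0.4
linear m [-0.0004  0.0001  0.0002] tilt turn deg [-0.    0.    0.01]
time: 2.35
ee_pos: [500.1, 181.8, 51.6]
tcp_rot: [0.591, -0.388, 0.591, 0.388]
force: [-1.1, -0.9, 3.6]
grip_width: 0.7
t 2.35 ee [500.09 181.84  51.6 ] F [-1.13 -0.94  3.55] j [ 0.28  0.46  1.72 -0.    0.96 -0.88] grip 0.7
linear m [0.0086 0.0001 0.0001] tilt turn deg [-0.    0.01  0.01]
```

```bash
python3 -m handwheel '{"linear":[[0.0015,0,0],[0.003,0,0],[0.0045,0,0],[0.006,0,0],[0.007,0,0],[0.007,0,0]],"turn":[[0,0,0],[0,0,0],[0,0,0],[0,0,0],[0,0,0],[0,0,0]],"jaw":[0,0,0,0,0,0]}'; python3 go.py 500 182 43;python3 -m handwheel '{"linear":[[0.0005,0,0],[0.0005,0,0]],"turn":[[0,0,0],[0,0,0]],"jaw":[0,0]}'; python3 go.py 500 182 43
```

```text
time: 2.95
ee_pos: [499.9, 181.8, 44.2]
tcp_rot: [0.591, -0.388, 0.591, 0.388]
force: [-1.0, 0.1, 0.8]
grip_width: 0.6
t 2.95 ee [499.92 181.83  44.24] F [-1.02  0.13  0.76] j [ 0.28  0.47  1.73  0.    0.94 -0.88] grip 0.6
linear m [ 0.0012 -0.      0.0002] tilt turn deg [-0.   -0.01 -0.01]
time: 3.15
ee_pos: [499.9, 181.8, 43.9]
tcp_rot: [0.591, -0.388, 0.591, 0.388]
force: [1.0, -0.4, 1.6]
grip_width: 0.6
t 3.15 ee [499.91 181.83  43.88] F [ 1.01 -0.41  1.58] j [ 0.28  0.47  1.73 -0.    0.94 -0.88] grip 0.6
linear m [ 0.0009 -0.      0.0002] tilt turn deg [ 0.   -0.01 -0.01]
```

```bash
python3 -m handwheel '{"linear":[[0.0005,0,0],[0.0005,0,0]],"turn":[[0,0,0],[0,0,0]],"jaw":[0,0]}'; python3 -m handwheel '{"linear":[[0.0005,0,0],[0.0005,0,0]],"turn":[[0,0,0],[0,0,0]],"jaw":[0,0]}'
```

```text
time: 3.35
ee_pos: [499.9, 181.8, 43.4]
tcp_rot: [0.591, -0.388, 0.591, 0.388]
force: [0.9, -0.8, 1.3]
grip_width: 0.2
time: 3.55
ee_pos: [500.0, 181.8, 43.2]
tcp_rot: [0.591, -0.388, 0.591, 0.388]
force: [-2.7, -1.1, 5.8]
grip_width: 0.7
```

```bash
python3 -m handwheel '{"linear":[[0,0,0]],"turn":[[0,0,0]],"jaw":[0]}'; python3 -m handwheel '{"linear":[[0.0004,0,0],[0.0004,0,0]],"turn":[[0,0,0],[0,0,0]],"jaw":[0,0]}'; python3 -m handwheel '{"linear":[[0,0,0]],"turn":[[0,0,0]],"jaw":[0]}'
```

```text
time: 3.65
ee_pos: [500.0, 181.8, 43.2]
tcp_rot: [0.591, -0.388, 0.591, 0.388]
force: [-1.7, -0.8, 5.8]
grip_width: 0.5
time: 3.85
ee_pos: [500.0, 181.8, 43.2]
tcp_rot: [0.591, -0.388, 0.591, 0.388]
force: [-3.8, -1.3, 11.2]
grip_width: 0.3
time: 3.95
ee_pos: [500.0, 181.9, 43.2]
tcp_rot: [0.591, -0.388, 0.591, 0.388]
force: [-4.0, -2.2, 9.7]
grip_width: 0.5
```

The red key is at its stop: z held at 43.2 mm through the last step while the force rose to about 10 N. Now I'll go up and over to blue.

```bash
python3 -m handwheel '{"linear":[[-0.03,0,0],[-0.067,0,0],[-0.067,-0.1646,-0.2757],[-0.067,-0.1646,-0.2757],[-0.067,-0.1646,-0.2757],[-0.067,-0.1646,-0.2757],[-0.067,-0.1646,-0.2757],[-0.067,-0.1646,-0.2757],[-0.067,-0.1646,-0.2757],[-0.067,-0.1646,-0.2757],[-0.067,-0.1646,-0.2757],[-0.067,-0.1646,-0.2757]],"turn":[[0,0,0],[0,0,0],[0,0,0],[0,0,0],[0,0,0],[0,0,0],[0,0,0],[0,0,0],[0,0,0],[0,0,0],[0,0,0],[0,0,0]],"jaw":[0,0,0,0,0,0,0,0,0,0,0,0]}'; python3 go.py 541.6 -136 60
python3 - <<'E'
from seg import *
cv2.imwrite('pics/s2.png',snapshot('scene')[150:350,150:500,::-1])
st=get_state();im=snapshot('wrist');cv2.imwrite('pics/w2.png',im[:,:,::-1]);C=cam('wrist',st)
print(proj(C,[541.6,-136.3,42]),proj(C,st['ee_pos']-[0,0,11]))
a=cv2.imread('pics/s2.png');cv2.imwrite('pics/s2.png',cv2.resize(a,None,fx=2.2,fy=2.2))
E
```

```text
time: 5.15
ee_pos: [541.3, -135.4, 109.4]
tcp_rot: [0.591, -0.388, 0.591, 0.389]
force: [0.7, 1.3, 1.0]
grip_width: 0.1
t 5.15 ee [ 541.3  -135.39  109.4 ] F [0.7 1.3 1. ] j [-0.31  0.43  1.61  0.    1.1  -1.47] grip 0.1
linear m [ 0.0494 -0.0005 -0.0004] tilt turn deg [ 0.    0.   -0.03]
[324.58851112 255.92298941] [325.9072316  289.18532537]
```

View pics/w2.png

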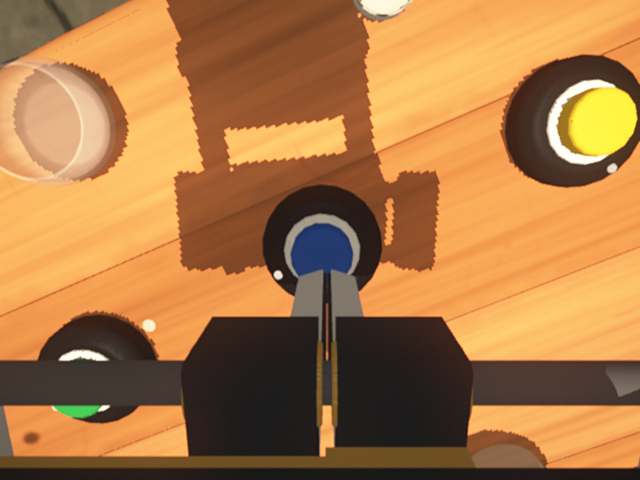

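View pics/s2.png

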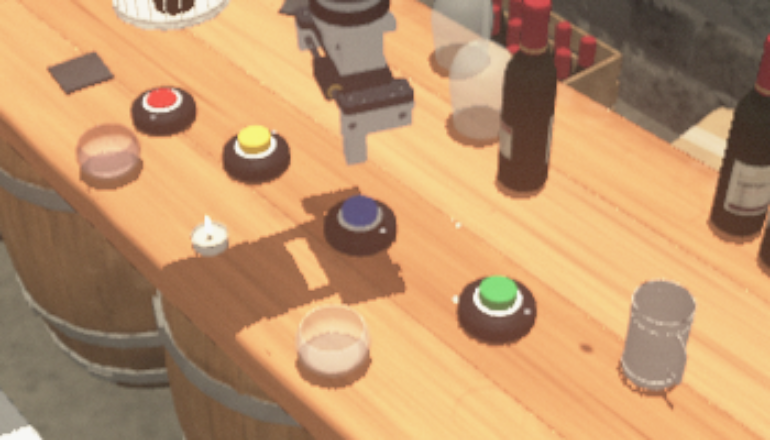

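The red cap is down flush and its puck hasn't moved. The blue cap in the wrist view is at about (325,254), against a predicted (324.6,255.9), so I can descend on it.

```bash
python3 -m handwheel '{"linear":[[0.04,0,-0.0005],[0.05,0,-0.0005],[0.053,0,-0.0005],[0.053,0,-0.0005],[0.053,0,-0.0005]],"turn":[[0,0,0],[0,0,0],[0,0,0],[0,0,0],[0,0,0]],"jaw":[0,0,0,0,0]}'; python3 -m handwheel '{"linear":[[0.0015,0,0],[0.003,0,0],[0.0045,0,0],[0.006,0,0],[0.0075,0,0],[0.0085,0,0],[0.009,0,0],[0.009,0,0],[0.009,0,0]],"turn":[[0,0,0],[0,0,0],[0,0,0],[0,0,0],[0,0,0],[0,0,0],[0,0,0],[0,0,0],[0,0,0]],"jaw":[0,0,0,0,0,0,0,0,0]}'
```

```text
time: 5.75
ee_pos: [541.8, -137.1, 57.8]
tcp_rot: [0.591, -0.389, 0.591, 0.388]
force: [0.3, -0.0, -0.3]
grip_width: 0.9
time: 6.65
ee_pos: [541.2, -137.1, 47.5]
tcp_rot: [0.591, -0.388, 0.591, 0.388]
force: [0.4, -0.7, 2.1]
grip_width: 0.3
```

```bash
python3 -m handwheel '{"linear":[[0.001,0,0],[0.002,0,0],[0.003,0,0],[0.003,0,0]],"turn":[[0,0,0],[0,0,0],[0,0,0],[0,0,0]],"jaw":[0,0,0,0]}';for i in 1; do python3 -m handwheel '{"linear":[[0.0005,0,0],[0.0005,0,0]],"turn":[[0,0,0],[0,0,0]],"jaw":[0,0]}'; done
```

```text
time: 7.05
ee_pos: [541.2, -137.0, 44.4]
tcp_rot: [0.591, -0.388, 0.591, 0.388]
force: [1.4, -0.5, 0.5]
grip_width: 0.4
time: 7.25
ee_pos: [541.1, -137.0, 43.9]
tcp_rot: [0.591, -0.388, 0.591, 0.388]
force: [0.9, -1.1, 1.4]
grip_width: 0.4
```

```bash
python3 -m handwheel '{"linear":[[0.0004,0,0],[0.0004,0,0]],"turn":[[0,0,0],[0,0,0]],"jaw":[0,0]}';python3 -m handwheel '{"linear":[[0.0004,0,0],[0.0004,0,0]],"turn":[[0,0,0],[0,0,0]],"jaw":[0,0]}'
```

```text
time: 7.45
ee_pos: [541.2, -137.0, 43.6]
tcp_rot: [0.591, -0.388, 0.591, 0.388]
force: [-0.4, -0.2, 2.0]
grip_width: 0.5
time: 7.65
ee_pos: [541.2, -137.0, 43.3]
tcp_rot: [0.591, -0.388, 0.591, 0.388]
force: [0.4, 0.3, 4.0]
grip_width: 0.2
```

```bash
python3 -m handwheel '{"linear":[[0.0003,0,0],[0.0003,0,0]],"turn":[[0,0,0],[0,0,0]],"jaw":[0,0]}';python3 go.py 562 -322 110
```

```text
time: 7.85
ee_pos: [541.2, -137.0, 43.2]
tcp_rot: [0.591, -0.388, 0.591, 0.388]
force: [-2.6, 0.2, 6.9]
grip_width: 0.4
t 7.85 ee [ 541.22 -137.04   43.24] F [-2.57  0.22  6.87] j [-0.31  0.52  1.65 -0.    0.97 -1.48] grip 0.4
linear m [-0.0668 -0.0926 -0.1615] tilt turn deg [ 0. -0.  0.]
```

The blue key is at its stop too: z is 43.2, the same as red, with the force rising to about 7 N. On to green.

```bash
python3 -m handwheel '{"linear":[[-0.03,0,0],[-0.067,0,0],[-0.067,-0.0926,-0.1615],[-0.067,-0.0926,-0.1615],[-0.067,-0.0926,-0.1615],[-0.067,-0.0926,-0.1615],[-0.067,-0.0926,-0.1615],[-0.067,-0.0926,-0.1615],[-0.067,-0.0926,-0.1615],[-0.067,-0.0926,-0.1615]],"turn":[[0,0,0],[0,0,0],[0,0,0],[0,0,0],[0,0,0],[0,0,0],[0,0,0],[0,0,0],[0,0,0],[0,0,0]],"jaw":[0,0,0,0,0,0,0,0,0,0]}'; python3 go.py 562 -322 60
python3 - <<'E'
from seg import *
a=snapshot('scene')[150:350,150:500,::-1]
st=get_state();im=snapshot('wrist');cv2.imwrite('pics/w3.png',im[:,:,::-1]);C=cam('wrist',st)
print(proj(C,[562,-322,42]),proj(C,st['ee_pos']-[0,0,11]))
cv2.imwrite('pics/s3.png',cv2.resize(a,None,fx=2.2,fy=2.2))
E
```

```text
time: 8.85
ee_pos: [562.2, -320.8, 110.0]
tcp_rot: [0.591, -0.388, 0.591, 0.389]
force: [0.7, 0.2, 0.5]
grip_width: 0.5
t 8.85 ee [ 562.19 -320.83  110.05] F [0.66 0.19 0.46] j [-0.58  0.61  1.33  0.    1.2  -1.74] grip 0.5
linear m [ 0.05   -0.0003 -0.0012] tilt turn deg [ 0.    0.01 -0.01]
[324.17535883 254.96083219] [325.90775304 289.17848765]
```

View pics/w3.png

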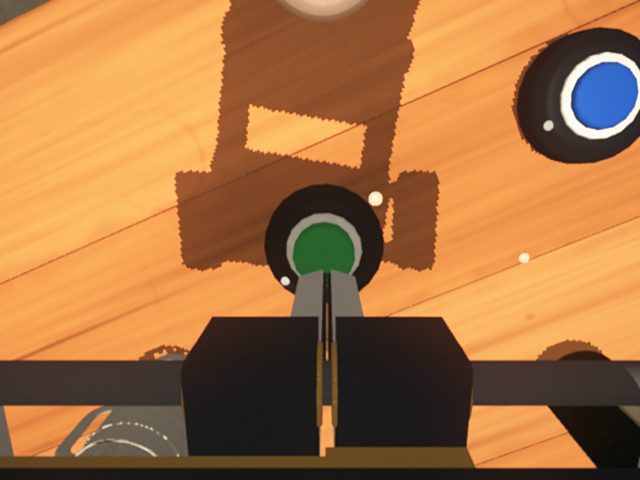

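View pics/s3.png

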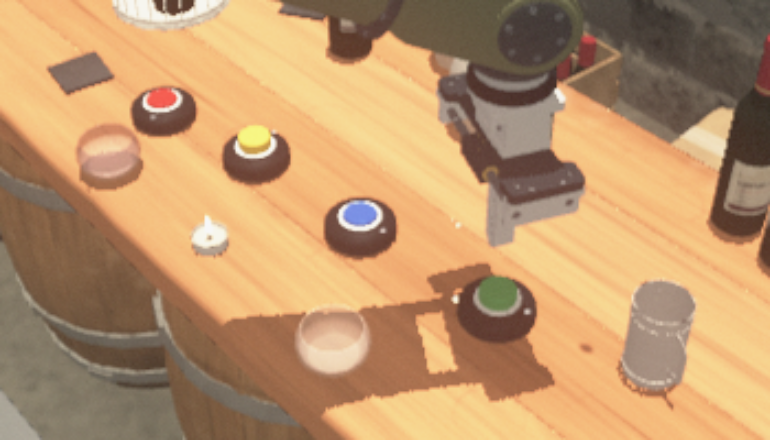

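The blue cap is flush and its puck hasn't moved. The green cap is at about (325,254) in the wrist view, against a predicted (324,255). Descending.

```bash
python3 -m handwheel '{"linear":[[0.04,0,-0.0005],[0.05,0,-0.0005],[0.053,0,-0.0005],[0.053,0,-0.0005],[0.053,0,-0.0005]],"turn":[[0,0,0],[0,0,0],[0,0,0],[0,0,0],[0,0,0]],"jaw":[0,0,0,0,0]}'; python3 -m handwheel '{"linear":[[0.0015,0,0],[0.003,0,0],[0.0045,0,0],[0.006,0,0],[0.0075,0,0],[0.009,0,0],[0.0105,0,0],[0.0115,0,0],[0.0115,0,0]],"turn":[[0,0,0],[0,0,0],[0,0,0],[0,0,0],[0,0,0],[0,0,0],[0,0,0],[0,0,0],[0,0,0]],"jaw":[0,0,0,0,0,0,0,0,0]}'
```

```text
time: 9.45
ee_pos: [562.4, -322.7, 58.4]
tcp_rot: [0.591, -0.389, 0.591, 0.388]
force: [0.0, -0.2, 0.2]
grip_width: 0.3
time: 10.35
ee_pos: [561.8, -322.5, 45.3]
tcp_rot: [0.591, -0.388, 0.591, 0.388]
force: [0.5, 0.6, 1.2]
grip_width: 0.4
```

```bash
python3 -m handwheel '{"linear":[[0.0005,0,0],[0.001,0,0],[0.0013,0,0],[0.0013,0,0]],"turn":[[0,0,0],[0,0,0],[0,0,0],[0,0,0]],"jaw":[0,0,0,0]}';python3 -m handwheel '{"linear":[[0.0004,0,0],[0.0004,0,0]],"turn":[[0,0,0],[0,0,0]],"jaw":[0,0]}'
```

```text
time: 10.75
ee_pos: [561.8, -322.5, 44.1]
tcp_rot: [0.591, -0.388, 0.591, 0.388]
force: [0.3, -0.4, 1.8]
grip_width: 0.4
time: 10.95
ee_pos: [561.8, -322.5, 43.7]
tcp_rot: [0.591, -0.388, 0.591, 0.388]
force: [0.5, -1.5, 2.5]
grip_width: 0.7
```

```bash
python3 -m handwheel '{"linear":[[0.0004,0,0],[0.0004,0,0]],"turn":[[0,0,0],[0,0,0]],"jaw":[0,0]}';python3 -m handwheel '{"linear":[[0.0003,0,0],[0.0003,0,0]],"turn":[[0,0,0],[0,0,0]],"jaw":[0,0]}'
```

```text
time: 11.15
ee_pos: [561.8, -322.5, 43.4]
tcp_rot: [0.591, -0.388, 0.591, 0.388]
force: [2.1, -0.7, 2.0]
grip_width: 0.5
time: 11.35
ee_pos: [561.8, -322.5, 43.3]
tcp_rot: [0.591, -0.388, 0.591, 0.388]
force: [-0.9, -0.3, 4.3]
grip_width: 0.2
```

```bash
python3 -m handwheel '{"linear":[[0.0003,0,0],[0.0003,0,0]],"turn":[[0,0,0],[0,0,0]],"jaw":[0,0]}'
```

```text
time: 11.55
ee_pos: [561.9, -322.5, 43.3]
tcp_rot: [0.591, -0.388, 0.591, 0.388]
force: [-1.2, 1.0, 7.6]
grip_width: 0.3
```

The green key is at its stop (z steady at 43.3, 7.6 N). Coming away now.

```bash
python3 -m handwheel '{"linear":[[-0.04,0,0],[-0.09,0,0],[-0.14,0,0],[-0.18,0,0],[-0.2,0,0],[-0.2,0.05,0],[-0.2,0.1,0],[-0.2,0.15,0],[-0.2,0.15,0],[-0.2,0.15,0]],"turn":[[0,0,0],[0,0,0],[0,0,0],[0,0,0],[0,0,0],[0,0,0],[0,0,0],[0,0,0],[0,0,0],[0,0,0]],"jaw":[0,0,0,0,0,0,0,0,0,0]}'
python3 - <<'E'
from seg import *
a=snapshot('scene')[150:350,150:500,::-1];b=snapshot('side')[130:400,180:440,::-1]
cv2.imwrite('pics/s4.png',cv2.resize(a,None,fx=2.2,fy=2.2));cv2.imwrite('pics/d4.png',cv2.resize(b,None,fx=2.2,fy=2.2))
E
```

```text
time: 12.55
ee_pos: [423.8, -262.7, 243.3]
tcp_rot: [0.591, -0.388, 0.591, 0.388]
force: [0.3, -0.9, -0.2]
grip_width: 0.4
```

View pics/s4.png

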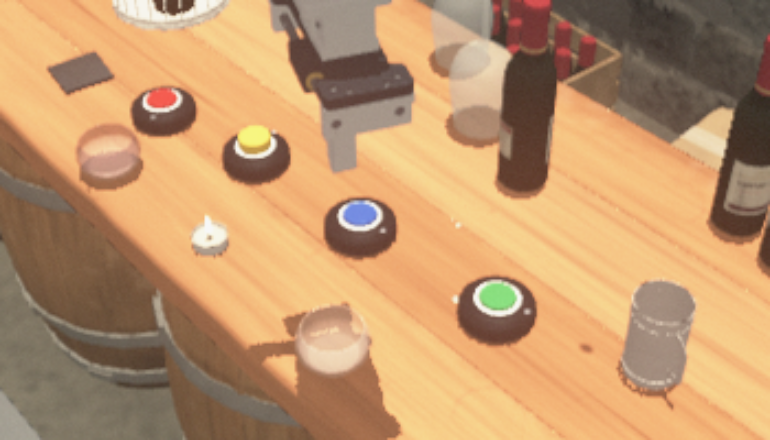

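View pics/d4.png

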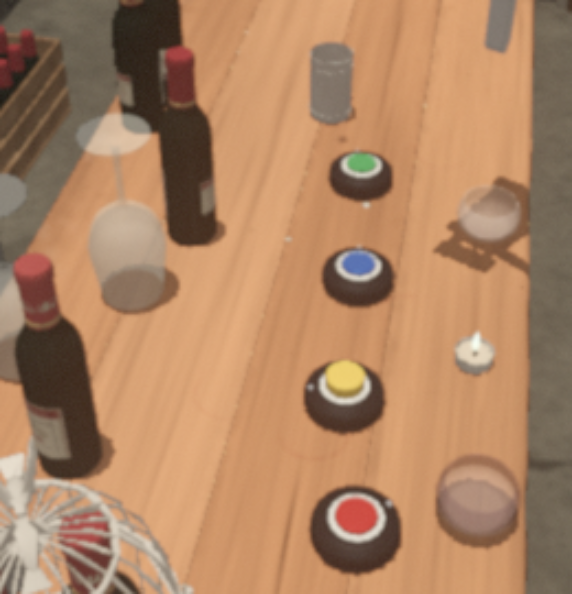

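Both views show red, blue and green down and flush, and yellow still raised. The pucks and everything around them are at the same pixels as at the start.

```bash
python3 -c "
from bench import *
print(close_job())"
```

```text
the job is handed in; nothing more can be done
None
```

The order is sent: I pushed red, then blue, then green all the way in with the closed fingertips, then lifted clear and handed the job in at about 12.7 s.

- **Keys at their stops:** On each key the TCP stopped moving at 43.2–43.3 mm, which puts the fingertips at about 32 mm, the "key in" height.
- **Force:** The measured vertical force at the stop peaked at about 11 N on red, 7 N on blue and 8 N on green, with 1–2 N of noise. Red got more than the roughly 3 N the key needs, because I took one extra confirming step there.
- **Final pictures:** Both fixed cameras show the three caps down and yellow still up. The pucks, votive glasses, candle, cup and bottles show no visible shift from the first pictures.
- **Disagreement:** The wrist camera put the red cap about 5 mm in y from where the fixed cameras did. I aimed in between, well within the 38 mm cap. For blue and green the wrist view agreed with the fixed cameras.

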